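# Make the wire bonder safe for moving

## Robot

A 7-joint arm with a two-finger parallel gripper is mounted at the origin on the work surface. World frame = base frame: x ahead of the robot, y to its left, z up, the work surface at z = 0. Lengths are in m, angles in rad, forces in N, time in s.
With the tool pointing down it reaches from about 0.425 to 1.025 m from the base axis. Payload 9.4 kg.
Tool frame: the origin (TCP) lies between the finger pads; the fingertips stand 17 mm ahead of it and the grasp point (between the pads) lies 2 mm behind it; z points along the fingers, y is the line along which they close (so a half turn about z gives the same grasp; the last joint's range is limited). The gripper opens to 85 mm and grips with 20 to 120 N. Pads are 22 mm wide; open, the fingers measure 114 mm over their backs; the gripper's body (76 mm by 85 mm) begins 54 mm behind the grasp point. The pads swing forward as they close: fully open they stand 13 mm farther back than shut.
Start: joints at [1.134, 0.599, -0.003, 1.599, 0.002, 0.943, -0.08], TCP at [0.255, -0.679, 0.248] pointing down, gripper open.
Joint ranges: [-2.57, 2.57], [-0.35, 1.97], [-1.29, 1.29], [0.11, 2.56], [-1.05, 4.19], [0.11, 1.86], [-2.63, 2.63]. Speed limits (rad/s): [2.22, 2.22, 3.01, 3.01, 3.14, 3.14, 3.14].

## Interface

Orientations are given as a unit quaternion [x, y, z, w].
In Python, from station import env gives the robot as it stands. Calls block until the motion is done:
- env.move_to(position, orientation): joint-space move of the TCP to a pose.
- env.movel(position, ori=None, speed=0.15, threshold=None): straight line of the TCP; ori=None keeps the orientation; speed is the mean speed in m/s. With threshold (N) it stops when the force on the tool has changed by that much, and returns True; else False.
- env.move_joints(angles): joint-space move.
- env.grip(opening): finger opening in m; the grip force is fixed at half the most; returns when the fingers have stopped.
- env.dwell(seconds).
- env.ik(position, orientation): joint angles nearest the present ones, or None.
- env.snapshot(name): name is "scene" or "top"; returns (picture, depth): 384x512x3 uint8, red, green, blue; 384x512 float32, m along the optical axis (not along the pixel's ray), 0 where there is no reading.
- env.camera_params(name): a dict with "K" (3x3 intrinsics, pixels), "dist" ([k1, k2, p1, p2, k3] as OpenCV has them; the pictures are not rectified), "pose" (4x4, takes a point from camera to world coordinates). Camera axes: x right, y down, z forward; pixel columns grow to the right and rows downward; lengths in m; the calibration is good to about 2 mm. A picture is of the moment at which its call begins. camera_params takes no time and is no camera call.
A pose or a line that the arm cannot do raises env.IKError and nothing moves.
- env.sign_off(): hands the job in; it is judged then, once.
Trained networks look in the newest picture that a camera, given by its name, has taken for a name from the list of things; names that differ only in an ending like _2 or _b are one class to them, and where a whole thing is asked for, a point or a joint stands for the part that bears it (a point fixed in the world has none). Each returns a list of dicts, best first, with "score" (0 to 1); they miss things now and then, are a little off and sometimes report something else, mostly with a low value. They report only what shows in the picture. A call takes as long as a camera call. They do not tell look-alikes from the thing itself.
- env.silhouettes(camera, name): "region" (384x512 bool, what is visible of it) and "extent" ([left, top, width, height] in pixels, round what is visible of it).
- env.pinpoint(camera, name): "location" ([row, column] in pixels: a listed point, or the origin of a listed thing).
Readings, each from a call of its own:
- env.current_t(): time.
- env.current_joint_pos(): joint angles.
- env.current_qd(): joint speeds.
- env.current_tau(): joint torques, N m.
- env.current_tool_pos(): TCP position.
- env.current_orientation(): TCP orientation.
- env.current_force(): force on the tool from outside, world axes, zero at the start.
- env.current_wrist_torque(): the same for the moment, N m.
- env.current_gripper_width(): finger opening in m.
- env.current_grip_force(): force on a finger pad.
Only numpy, scipy, OpenCV 4.12 (cv2) and the standard library are available. Lean on these libraries where they do the work, as an engineer would, in place of code of your own. Each camera call takes 0.05 s, during which the arm holds its last target. There are 200 camera calls.

## Task

Make the wire bonder ready to be moved. First throw the main isolator (the switch with the wide stirrup handle) over to off, away from the robot, leaving the two small ball-ended toggles as they are; then take the reel can off the slideway, without tipping it over, and stand it upright in the white tray; and only then slide the transport lock fully home against its end stop. Leave the bottle, the jar, the eyepiece and the board carrier where they stand.

Things in the scene. Friction and masses are not known exactly. Their poses are not given: they have to be found in the camera images.
- console: Teal power console plate, 130 x 270 x 20 mm (x, y, z), fixed. Origin: centre of its underside. Three grey switch blocks stand on it in a row along its y, 85 mm apart, in any order.
- isolator_base: Main isolator's grey block, 74 x 56 x 36 mm (x, y, z), fixed. Origin: centre of its underside, 20 mm above the bench; x points away from the robot's side, y along the console. The hinge runs along y, 45 mm above this origin. The handle is a stirrup: two 5 mm steel arms 37 mm apart, 70 mm long, joined by a black round bar.
- isolator (a joint): Angle of the isolator's handle: 0 = on (leaning 0.75 rad from upright towards -x of its block, the robot's side), 1.5 rad = off (leaning 0.75 rad towards +x). The handle is heavy (0.22 kg) and over-centre: past upright (0.75 rad) it drops by its own weight onto the nearer end; about 2 N at the bar starts it.
- isolator_bar (a point): Centre of the isolator handle's black bar, 16 mm thick and 60 mm long along the block's y; 70 mm from the hinge; about 116 mm above the bench at either end of the swing, 135 mm when upright.
- toggle_a_tip (a point): Centre of the 18 mm ball at the end of a small toggle (steel rod 8 mm thick, hinge 45 mm above the underside of a block of the same size as the isolator's, ball 55 mm from the hinge). This toggle leans towards the robot's side. Leave as it is.
- toggle_b_tip (a point): Centre of the 18 mm ball of the other small toggle, the same but leaning away from the robot's side. Leave as it is.
- slideway: Teal slideway plate 80 x 250 x 20 mm (x, y, z), fixed. Origin: centre of its underside; its y axis runs along the track towards the end stop. On top: two guide strips 6 mm wide and 8 mm high at x = +-31 mm, and a steel end stop 56 mm wide (x), 18 mm thick, its near face at y = +105 mm, its top 46 mm above the bench.
- lock (a joint): Travel of the transport lock along the slideway's +y: 0 = unlocked, 0.188 m = fully home against the end stop. Stays where it is left; about 2 N moves it.
- lock_top (a point): Centre of the top of the transport lock's grip, 60 mm above the bench: a black upright block 34 mm (x) by 14 mm (y) by 28 mm high, on a steel carriage 46 x 24 mm whose top is 33 mm above the bench. At travel 0 it stands at y = -95 mm of the slideway.
- reel_can: Round aluminium reel can with a white lid, 42 mm in diameter, 45 mm high, about 70 g, loose, standing on the slideway (20 mm above the bench) in the lock's way. Origin: centre of its underside; z is its upright axis.
- tray: White square open tray, fixed, 90 x 90 mm outside, walls 4 mm thick and 13 mm high. Origin: centre of its underside.
- tray_in (a point): Centre of the tray's inner floor, 82 x 82 mm.
- bottle: Bystander: amber bottle, 44 mm in diameter, 165 mm high, loose, standing on the robot's side of the console. Origin: centre of its underside.
- jar: Bystander: low glass jar with a black cap, 52 mm in diameter, 55 mm high, loose, on the far side of the console. Origin: centre of its underside.
- column: Fixed upright steel microscope column, 24 mm in diameter, 200 mm high, on a round white foot (52 mm in diameter, 12 mm high), standing close beyond the slideway: an obstacle for the gripper's body. Origin: centre of its underside.
- eyepiece: Bystander: microscope eyepiece standing on end, 38 mm in diameter, 58 mm high, loose, beyond the slideway and the column. Origin: centre of its underside.
- board_carrier: Bystander: flat aluminium carrier with two green circuit boards, 60 x 110 x 14 mm, loose, on the robot's side of the slideway. Origin: centre of its underside.
There are look-alikes about, which are no part of the job. Leave any blue, brown or red look-alike of the reel_can alone.

How it is judged:
On the way, in this order (a step that is already met when the one before it is completed fails the run):
1. the isolator is thrown to off (value of joint isolator above 1.4 rad and distance of each of lock_top, reel_can from where it was at the start of the episode below 0.02 m), for 0.2 s.
2. the reel can stands in the tray, let go, and the lock has not been slid home yet (horizontal distance between reel_can and tray_in below 0.032 m and z of reel_can in the frame of tray below 0.008 m and angle between reel_can's own z axis and vertical below 0.1 rad and linear speed of reel_can below 0.02 m/s and contact force between the fingers and reel_can below 0.05 N and value of joint isolator above 1.4 rad), for 0.2 s.
3. the transport lock is fully home (value of joint lock above 0.184 m and value of joint isolator above 1.4 rad), for 0.2 s.
At the end, for the whole second after the job is handed in: The isolator's handle is at its off end (joint above 1.4 rad), the reel can stands upright and at rest on the floor of the tray (within 32 mm of its centre, tilt under 0.1 rad), let go, and the transport lock is fully home (travel above 184 mm of 188) (all of step 3 and horizontal distance between reel_can and tray_in below 0.032 m and z of reel_can in the frame of tray below 0.008 m and angle between reel_can's own z axis and vertical below 0.1 rad and linear speed of reel_can below 0.02 m/s and contact force between the fingers and reel_can below 0.05 N); the robot touches nothing.
It fails at once if a small toggle is moved (its ball by more than 15 mm) (distance of any of toggle_a_tip, toggle_b_tip from where it was at the start of the episode above 0.015 m).
It fails at once if the bottle, jar, eyepiece or board carrier is shifted more than 20 mm or tipped (distance of any of bottle, jar, eyepiece, board_carrier from where it was at the start of the episode above 0.02 m or angle between any of bottle, jar, eyepiece, board_carrier's own z axis and vertical above 0.3 rad).
It fails at once if the reel can is tipped over (more than 0.7 rad) (angle between reel_can's own z axis and vertical above 0.7 rad).
It also fails if it takes over 72 s, if anything falls off the work surface, if the arm or the gripper's body presses on something with over 40 N, if the wrist force passes 120 N, or if a joint passes its speed limit or range.

## Working session

There is one attempt and no reset: what is moved stays moved. The work goes in short steps, each a Python script; the robot and the scene stay as the last script left them, time stands still between calls to the robot, and variables do not carry over. Pictures are saved under pics/ and viewed, at most 10 in all, crops included, and the job is handed in when it is done.

```bash
mkdir -p pics; cat > h.py <<'E'
import numpy as np, cv2
from station import env
def px2w(cam,row,col,z=None,depth=None):
    p=env.camera_params(cam);K=np.array(p["K"]);T=np.array(p["pose"])
    u=cv2.undistortPoints(np.array([[[col,row]]],float),K,np.array(p["dist"],float))[0,0]
    d=T[:3,:3]@np.array([u[0],u[1],1.]);o=T[:3,3]
    s=depth if depth is not None else (z-o[2])/d[2]
    return o+s*d
def save(cam,name):
    im,d=env.snapshot(cam);cv2.imwrite(f"pics/{name}.png",cv2.cvtColor(im,cv2.COLOR_RGB2BGR));return im,d
E
python3 - <<'E'
from h import *
Z={'isolator_bar':.116,'isolator_base':.02,'toggle_a_tip':.104,'toggle_b_tip':.104,'console':0,'slideway':0,'lock_top':.06,'reel_can':.02,'tray':0,'tray_in':.003,'bottle':0,'jar':0,'column':0,'eyepiece':0,'board_carrier':0}
for c in("top","scene"):
    im,d=save(c,c+"0"); print(c,np.round(env.camera_params(c)["pose"],2).tolist())
    for n,z in Z.items():
        for r in env.pinpoint(c,n)[:4]:
            a=r["location"];print(n,round(r["score"],2),np.round(a),px2w(c,*a,z=z).round(3))
print(env.current_t(), env.current_orientation())
E
```

```text
top [[0.03, -0.99, 0.1, 0.45], [-1.0, -0.03, -0.02, 0.01], [0.02, -0.1, -1.0, 1.22], [0.0, 0.0, 0.0, 1.0]]
isolator_bar 0.58 [227. 306.] [ 0.459 -0.147  0.116]
isolator_bar 0.24 [211. 328.] [ 0.505 -0.209  0.116]
isolator_base 0.79 [209. 296.] [ 0.515 -0.131  0.02 ]
toggle_a_tip 0.49 [214. 364.] [ 0.501 -0.317  0.104]
toggle_a_tip 0.3 [262. 326.] [ 0.361 -0.21   0.104]
toggle_b_tip 0.54 [215. 367.] [ 0.498 -0.325  0.104]
toggle_b_tip 0.46 [197. 334.] [ 0.547 -0.229  0.104]
toggle_b_tip 0.34 [229. 306.] [ 0.454 -0.149  0.104]
console 0.88 [209. 328.] [ 0.518 -0.232  0.   ]
console 0.62 [197. 334.] [ 0.556 -0.251  0.   ]
slideway 0.98 [196. 172.] [0.544 0.259 0.   ]
slideway 0.53 [210. 330.] [ 0.513 -0.239  0.   ]
lock_top 0.64 [193. 197.] [0.55  0.171 0.06 ]
lock_top 0.33 [264. 324.] [ 0.351 -0.211  0.06 ]
reel_can 0.74 [138. 189.] [0.727 0.211 0.02 ]
reel_can 0.69 [192. 165.] [0.554 0.276 0.02 ]
reel_can 0.6 [160. 131.] [0.65  0.385 0.02 ]
reel_can 0.43 [162. 198.] [0.652 0.178 0.02 ]
tray 0.88 [191. 254.] [0.568 0.002 0.   ]
tray_in 0.67 [189. 249.] [0.572 0.017 0.003]
tray_in 0.55 
[... 793 characters left out ...]
way 0.65 [220. 344.] [0.546 0.262 0.   ]
lock_top 0.52 [203. 317.] [0.553 0.184 0.06 ]
reel_can 0.97 [274. 324.] [0.742 0.208 0.02 ]
reel_can 0.87 [254. 396.] [0.661 0.381 0.02 ]
reel_can 0.73 [215. 344.] [0.549 0.261 0.02 ]
reel_can 0.71 [249. 315.] [0.673 0.186 0.02 ]
tray 0.75 [218. 253.] [0.574 0.02  0.   ]
tray_in 0.8 [215. 250.] [0.569 0.009 0.003]
bottle 0.59 [160. 190.] [ 0.355 -0.215  0.   ]
jar 0.78 [222. 183.] [ 0.613 -0.165 -0.   ]
column 0.7 [245. 352.] [0.631 0.28  0.   ]
column 0.28 [214. 250.] [0.561 0.009 0.   ]
eyepiece 0.57 [272. 367.] [0.708 0.313 0.   ]
board_carrier 0.7 [194. 338.] [0.449 0.248 0.   ]
1.6 [ 9.83861600e-01  1.78931135e-01 -1.28970685e-05  2.32528009e-05]
```

View pics/top0.png

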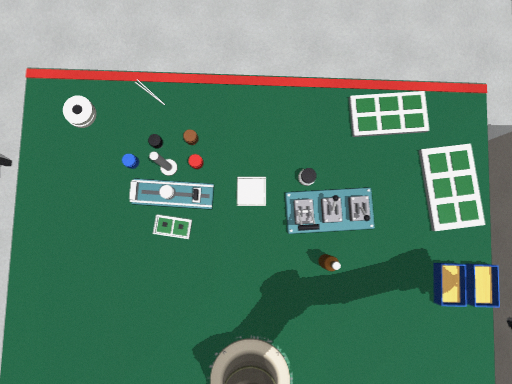

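View pics/scene0.png

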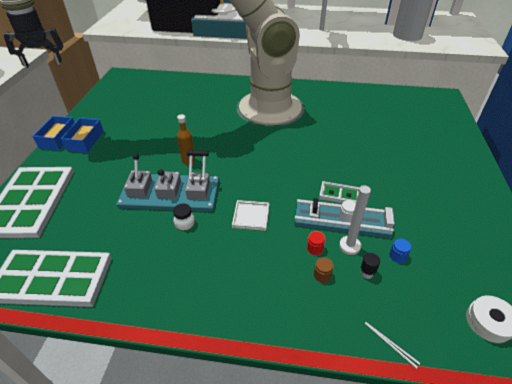

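Top view: console at right-centre with isolator (stirrup) leftmost at (305,212). Tray is at (252,191), and the slideway at (172,194) with the lock at (196,195), the white can at (167,192) and the column at (168,167). The coloured look-alikes stand beyond. Now I'll measure yaws and centres from depth.

```bash
cat > m.py <<'E'
from h import *
def cloud(c,d):
    v,u=np.mgrid[:384,:512];p=env.camera_params(c);T=np.array(p["pose"])
    q=cv2.undistortPoints(np.stack([u.ravel(),v.ravel()],1).astype(float)[:,None],np.array(p["K"]),np.array(p["dist"],float))[:,0]
    P=np.c_[q,np.ones(len(q))]*d.ravel()[:,None]
    W=P@T[:3,:3].T+T[:3,3];W[d.ravel()==0]=np.nan
    return W.reshape(384,512,3)
def rect(P):
    r=cv2.minAreaRect((P[:,:2]*1000).astype(np.float32));return np.round(r[0],1),np.round(r[1],1),round(r[2],1)
E
python3 - <<'E'
from m import *
C={}
for c in("top","scene"):
    im,d=env.snapshot(c);W=cloud(c,d);C[c]=W
    np.save(f"{c}.npy",np.concatenate([W,im],2))
    for n in("console","slideway","tray","reel_can","isolator_base","isolator_bar","lock_top","column","bottle","jar"):
        for r in env.silhouettes(c,n)[:4]:
            m=r["region"];P=W[m];P=P[~np.isnan(P[:,0])]
            if len(P)<8: continue
            zs=np.percentile(P[:,2],[2,50,98]).round(3)
            print(c,n,round(r["score"],2),len(P),"z",zs,"rect",*rect(P[P[:,2]>.004]), "top", *(rect(P[P[:,2]>zs[2]-.008])))
E
```

```text
top console 0.84 1826 z [0.015 0.02  0.025] rect [ 513.4 -235.2] [129.6 269.9] 5.0 top [ 513.4 -235. ] [129.4 269.5] 4.9
top console 0.49 339 z [0.001 0.066 0.202] rect [641.6 283.1] [77.  46.9] 57.3 top [634.3 270.9] [20.  21.7] 25.1
top slideway 0.42 139 z [0.03  0.057 0.061] rect [710.1 306.7] [37.  32.2] 46.2 top [710.3 306.9] [36.5 32. ] 46.8
top tray 0.79 839 z [-0.002  0.005  0.015] rect [566.5  10.8] [88.7 87.5] 1.6 top [566.5  10.8] [88.7 87.5] 1.6
top reel_can 0.72 178 z [-0.     0.043  0.048] rect [727.4 203. ] [37.1 39.8] 1.8 top [728.2 203.7] [35.6 37.1] 1.8
top reel_can 0.6 155 z [0.01  0.042 0.048] rect [645.3 385. ] [34.5 36.9] 3.1 top [647.  386.5] [34.2 34.7] 74.1
top reel_can 0.58 153 z [0.039 0.064 0.069] rect [553. 262.] [38.3 35.4] 49.3 top [551.9 263.8] [33.4 36.6] 1.4
top reel_can 0.49 172 z [0.003 0.044 0.048] rect [651.7 183. ] [38.4 39.2] 46.9 top [651.5 183.3] [38.3 34.4] 46.7
top isolator_base 0.69 156 z [0.022 0.057 0.061] rect [709.8 307.4] [36.4 34.2] 4.6 top [709.8 307.6] [35.1 33.5] 3.8
top isolator_base 0.67 554 z [0.025 0.059 0.126] rect [ 494.6 -1
[... 2298 characters left out ...]
] 23.9
scene column 0.74 812 z [0.001 0.095 0.199] rect [550.8 298.3] [ 49.4 232.2] 74.3 top [637.6 272.8] [24.2 21.3] 23.9
scene column 0.65 353 z [0.004 0.052 0.06 ] rect [714.4 310.4] [32.6 35.2] 28.4 top [714.4 310.4] [32.6 35.2] 28.4
scene column 0.42 127 z [0.026 0.044 0.06 ] rect [553.4 179.6] [19.7 43. ] 86.2 top [552.5 178.7] [31.7 13.1] 2.1
scene bottle 0.81 481 z [-0.     0.089  0.164] rect [ 406.6 -194.7] [122.1  42.6] 30.9 top [ 361.9 -220.1] [17.  16.1] 1.2
scene jar 0.82 404 z [0.008 0.043 0.055] rect [ 622.5 -158.7] [44.8 47.2] 71.7 top [ 621.2 -160. ] [43.5 41.5] 32.1
scene jar 0.2 130 z [0.025 0.038 0.06 ] rect [552.8 179.8] [43.8 21. ] 2.2 top [554.7 178.4] [26.9 13.1] 4.2
```

```bash
cat >> h.py <<'E'
def down(a): return [float(np.cos(a/2)),float(np.sin(a/2)),0.,0.]
E
python3 - <<'E'
from m import *
for c in("top","scene"):
    A=np.load(c+".npy").reshape(-1,6);A=A[~np.isnan(A[:,0])]
    s=(abs(A[:,0]-.552)<.06)&(abs(A[:,1]-.27)<.15)&(A[:,2]>.012)&(A[:,2]<.034)
    P=A[s];n=P[:,5]-P[:,3]; print(c,len(P),rect(P), rect(P[n>20]))
    s=(abs(A[:,0]-.552)<.05)&(abs(A[:,1]-.39)<.03)&(A[:,2]>.038)&(A[:,2]<.055); print("stop",rect(A[s]))
    s=(np.hypot(A[:,0]-.553,A[:,1]-.263)<.026)&(A[:,2]>.058); print("can",rect(A[s]),cv2.minEnclosingCircle((A[s][:,:2]*1000).astype(np.float32)))
a=np.radians(5);u=np.array([np.cos(a),np.sin(a)]);h=np.array([.5084,-.1493])
env.grip(0)
L=lambda s,z:[*(h+s*u),z]
env.move_to(L(-.090,.26),down(a))
env.movel(L(-.090,.118),speed=.15)
print(env.current_t(),env.current_tool_pos(),env.current_force())
env.movel(L(-.004,.118),speed=.08)
print(env.current_force())
env.dwell(.4);env.movel(L(-.03,.118));env.movel(L(-.03,.25),speed=.2)
im,d=save("scene","s1");W=cloud("scene",d)
s=(abs(W[...,0]-.52)<.08)&(abs(W[...,1]+.149)<.04)&(W[...,2]>.1)&(W[...,2]<.145);print(rect(W[s]),s.sum(),env.current_t())
cv2.imwrite("pics/s1c.png",cv2.resize(cv2.cvtColor(im[100:260,80:440],cv2.COLOR_RGB2BGR),None,fx=2,fy=2))
E
```

```text
top 1755 (array([561.1, 254. ]), array([251. , 100.8]), 88.0) (array([550.8, 254.3]), array([251.1,  80.4]), 88.0)
stop (array([555.2, 368.4]), array([16.7, 55.4]), 89.9)
can (array([553.4, 263.8]), array([36.6, 36.4]), 89.8) ((553.40625, 263.4587707519531), 19.964948654174805)
scene 1745 (array([557. , 255.7]), array([249.3,  79. ]), 87.7) (array([559.3, 255.6]), array([249.2,  73.8]), 87.9)
stop (array([558.4, 370.2]), array([18.7, 58.2]), 88.5)
can (array([555.3, 263.4]), array([30.9, 40.1]), 87.6) ((555.4476318359375, 266.30694580078125), 20.636686325073242)
6.5417 [ 0.41901412 -0.15733283  0.11844243] [ 0.15296385 -0.7078461  -0.76197387]
[-0.60884506  0.20143463 -0.03462252]
(array([ 557.5, -144. ]), array([15.7, 59.6]), 0.8) 147 9.35
```

View pics/s1c.png

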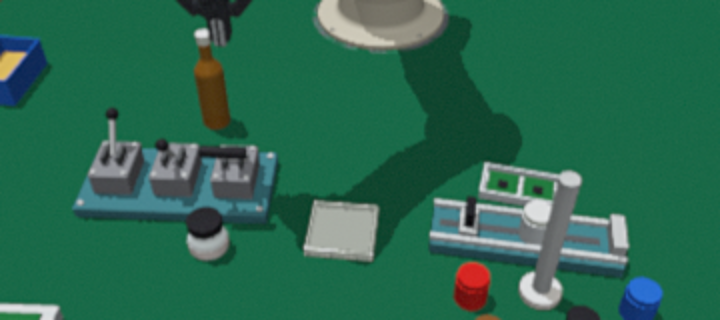

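The isolator is off: the bar is now at (558,-144) mm and the two toggles stand as before. Next is the can.

```bash
python3 - <<'E'
from m import *
q=down(np.radians(-2));x,y=.5545,.264
env.grip(.085)
env.move_to([x,y,.27],q)
env.movel([x,y,.053],speed=.15,threshold=15)
print(env.current_tool_pos(),env.current_force())
env.grip(.05);env.grip(.03)
print(env.current_gripper_width(),env.current_grip_force())
env.movel([x,y,.14],speed=.1)
print(env.current_gripper_width(),env.current_grip_force(),env.current_force(),env.current_t())
im,d=save("scene","s2");cv2.imwrite("pics/s2c.png",cv2.resize(cv2.cvtColor(im[100:300,240:440],cv2.COLOR_RGB2BGR),None,fx=2.5,fy=2.5))
W=cloud("scene",d);s=(abs(W[...,0]-.552)<.04)&(abs(W[...,1]-.18)<.03)&(W[...,2]>.052)&(W[...,2]<.066);print("lock",rect(W[s]))
E
```

```text
[0.55492244 0.26420708 0.05379618] [ 1.12880038 -0.27466093 -0.06425274]
0.03875892814940588 59.801875948905945
0.038916126309981924 60.310789346694946 [ 0.35546709  0.30479972 -1.99236104] 15.0
lock (array([552.2, 178.9]), array([12.9, 31.5]), 89.6)
```

View pics/s2c.png

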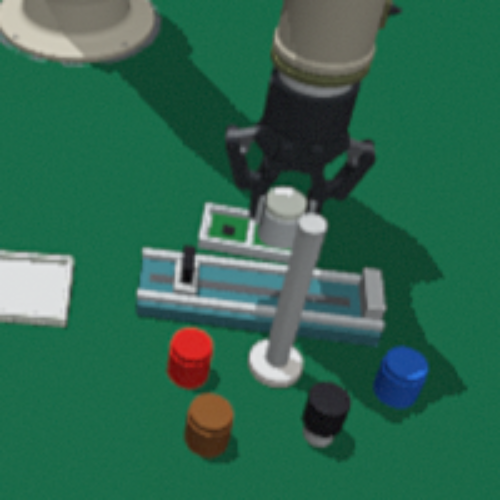

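Can held upright, lid at (287,203) in the crop; lock untouched. Now place it.

```bash
python3 - <<'E'
from m import *
x,y=.568,.0115
env.movel([x,y,.14],ori=down(0),speed=.2)
env.movel([x,y,.05],speed=.1)
print(env.movel([x,y,.035],speed=.03,threshold=4),env.current_tool_pos(),env.current_force())
env.grip(.060);env.dwell(.2);print(env.current_gripper_width())
env.movel([x,y,.16],speed=.12)
env.movel([.50,y,.25],speed=.2);env.dwell(.1)
im,d=save("scene","s3");cv2.imwrite("pics/s3c.png",cv2.resize(cv2.cvtColor(im[150:250,200:300],cv2.COLOR_RGB2BGR),None,fx=4,fy=4))
W=cloud("scene",d);s=(abs(W[...,0]-x)<.04)&(abs(W[...,1]-y)<.04)&(W[...,2]>.025)&(W[...,2]<.08)
print(rect(W[s&(W[...,2]>.042)]),np.percentile(W[s][:,2],[2,50,98]),env.current_t())
E
```

```text
True [0.56817328 0.01150762 0.03748133] [-0.33476225  0.21296567  7.51751359]
0.05978329868799817
(array([569.6,  10.5]), array([38.5, 36.9]), 46.1) [0.02622315 0.04619542 0.04977384] 20.5417
```

View pics/s3c.png

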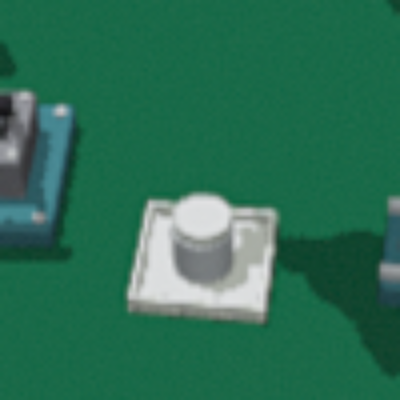

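Can stands upright, centred in the tray at about (200,235) in the crop. Now push the lock.

```bash
python3 - <<'E'
from m import *
q=down(np.radians(-2));L=lambda y,z:[.553+(y-.2545)*.035,y,z]
env.grip(0)
env.move_to(L(.135,.25),q)
env.movel(L(.135,.057),speed=.15,threshold=15)
print(env.current_tool_pos(),env.current_force())
print(env.movel(L(.30,.057),speed=.06,threshold=15),env.current_tool_pos())
print(env.movel(L(.35,.057),speed=.03,threshold=12),env.current_tool_pos(),env.current_force())
env.dwell(.3)
p=env.current_tool_pos()
env.movel(L(p[1]-.03,.057));env.movel(L(p[1]-.03,.25),speed=.2);env.movel([.5,.12,.27],speed=.2)
im,d=save("scene","s4");W=cloud("scene",d);cv2.imwrite("pics/s4c.png",cv2.resize(cv2.cvtColor(im[130:290,100:460],cv2.COLOR_RGB2BGR),None,fx=2,fy=2))
s=(abs(W[...,0]-.555)<.04)&(abs(W[...,1]-.33)<.06)&(W[...,2]>.052)&(W[...,2]<.066);print("lock",rect(W[s]))
s=(abs(W[...,0]-.555)<.05)&(abs(W[...,1]-.37)<.025)&(W[...,2]>.04)&(W[...,2]<.05);print("stop",rect(W[s]),env.current_t())
E
```

```text
[0.54925249 0.13501884 0.05772803] [-0.01149152 -0.19702054 -0.93591339]
False [0.5545318  0.29990059 0.05700362]
True [0.55550677 0.32934269 0.05659925] [ 0.30156794 -1.68642761  0.35973148]
lock (array([558. , 348.5]), array([12.8, 33.2]), 85.5)
stop (array([557.8, 362.4]), array([33. , 59.1]), 87.6) 30.0083
```

View pics/s4c.png

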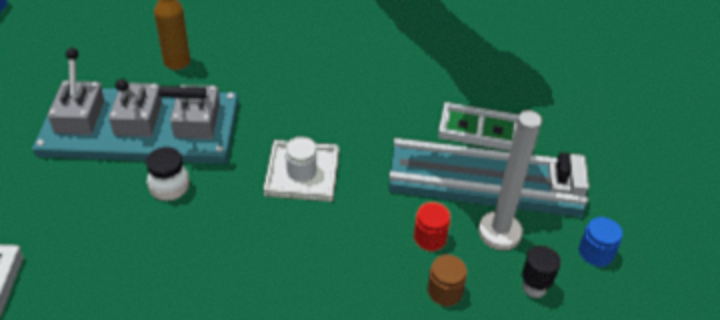

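The lock carriage appears to touch the end stop at (575,172) in the crop, but the hold force was low. A firmer second push will confirm it is home.

```bash
python3 - <<'E'
from m import *
q=down(np.radians(-2));L=lambda y,z:[.553+(y-.2545)*.035,y,z]
env.move_to(L(.30,.25),q);env.movel(L(.30,.057),speed=.15,threshold=15)
print(env.movel(L(.35,.057),speed=.03,threshold=25),env.current_tool_pos(),env.current_force())
y=env.current_tool_pos()[1]
env.movel(L(y+.003,.057),speed=.02);env.dwell(.2);print(env.current_tool_pos(),env.current_force())
env.movel(L(y-.03,.057));env.movel(L(y-.03,.25),speed=.2);env.movel([.5,.12,.27],speed=.2)
im,d=env.snapshot("scene");W=cloud("scene",d)
s=(abs(W[...,0]-.555)<.04)&(abs(W[...,1]-.33)<.06)&(W[...,2]>.052)&(W[...,2]<.066);print("lock",rect(W[s]))
s=(abs(W[...,0]-.52)<.08)&(abs(W[...,1]+.149)<.04)&(W[...,2]>.1)&(W[...,2]<.145);print("bar",rect(W[s]),env.current_t())
E
```

```text
True [0.55540091 0.32935244 0.05655801] [0.12544827 0.30292737 1.30357267]
[0.55542707 0.32962046 0.05658689] [-0.58159413 -7.76030534  2.61185999]
lock (array([558. , 348.2]), array([13.2, 33.1]), 86.2)
bar (array([ 557.3, -143.7]), array([18.8, 59.3]), 1.0) 36.475
```

The second push stopped at the same place (y = 0.3294), against a hard stop, so the lock is home. Handing in.

```bash
python3 -c "
from station import env
print(env.sign_off())"
```

```text
the job is handed in; nothing more can be done
None
```

The job is handed in: the isolator is off, the reel can stands upright in the tray, and the lock is home against its end stop (a second push stopped at the same point); the hand-in call returned no verdict.

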